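# Take the lens off the copy camera

## Task

Take the lens off the camera that lies on its back in the cradle: gently press the release button fully down, carefully turn the lens anticlockwise (seen from above) up to a quarter turn until you feel it meet its stop, lift it off, and stand it upright, mount end down, in the round wooden rest. Never force the lens against the camera or bump it down in the rest, and leave everything else on the desk where it is.

Things in the scene. Friction and masses are not known exactly. Their poses are not given: they have to be found in the camera images.
- camera: black camera lying on its back, lens up, fixed on a plywood cradle (125 x 190 mm). Its face is 52 mm above the desk. Origin on the desk, straight under the lens axis; z up; y along the camera's long side (150 mm), the rubber hand grip at +y (top 60 mm above the desk), the release button at -y. Pulling or twisting the lens against it with 70 N or more damages it.
- mount (a point): centre of the mount's rim, on the lens axis, 64 mm above the desk; its collar is 69 mm across. The bayonet inside sits differently in every camera: its stop is met after 57 to 86 degrees of turn (unseen), and only in the last 5 degrees before it does the lens come out. Turn until the moment clearly exceeds the running friction; keep it under 1 N m (lugs meet the stop 24 mm off the axis).
- release (a joint): release button travel in m: 0 up, 0.006 fully down. Sliding friction about 4 N, no spring: it stays where it is pushed. From 5 mm down the lock pin is clear and the lens can be turned; before that the pin blocks the turn after a few degrees.
- release_top (a point): centre of the top of the release button, a round steel button 16 mm wide on the camera's face, 54 mm from the lens axis towards the camera's -y; its top is 63 mm above the desk when up and 57 mm when down. It is pressed straight down.
- lens_mid (a point): centre of the lens, on its axis, 33 mm above its bottom and 25 mm below its top; z along the axis, up. The lens is a black ribbed barrel 56 mm in diameter, 50 mm tall, above a steel mount end (34 mm in diameter, 8 mm long, two lugs reaching 25 mm from the axis). Mounted, its bottom is about 56 mm and its top 114 mm above the desk.
- lens_foot (a point): centre of the lens's bottom face (the mount end), on its axis, 33 mm below lens_mid.
- lens: the lens as a whole, 0.2 to 0.4 kg; origin at the centre of its bottom face. A sprung pad under the mounted lens pushes it up with about 12 N (running friction when turned: 0.05 to 0.2 N m; it rises up to 4 mm when freed). It has about 2 mm of sideways play in the mount.
- rest: ROUND shallow dish of brown wood, 76 mm across, 14 mm tall, inner width 64 mm, fixed on the desk; origin under its centre, on the desk.
- rest_in (a point): centre of the rest's inner floor, 4 mm above the desk: the lens's bottom face comes to stand here.
- jar: bystander, to be left alone: closed glass jar, 60 mm wide, 75 mm tall
- cap: bystander, to be left alone: loose flat black lens cap, a disc 60 mm wide and 9 mm thick
- brush: bystander, to be left alone: paint brush lying flat
- spatula: bystander, to be left alone: palette spatula lying flat
- tin: bystander, to be left alone: plain metal tin, 72 mm wide, 60 mm tall
- mannequin: bystander, to be left alone: wooden mannequin on a round foot, about 220 mm tall
- mug: bystander, to be left alone: earthenware mug, 76 mm wide, 90 mm tall
- tray: bystander, to be left alone: shallow SQUARE grey tray, 80 x 80 x 20 mm; not the lens rest
Not all that is in view belongs to the job. Several things look just like the rest: the one meant starts nearest to the robot's base.

How it is judged:
On the way, in this order (a step that is already met when the one before it is completed fails the run):
1. the release button is pressed fully down with the lens still on the camera (value of joint release above 0.005 m and z of lens_foot in the frame of camera below 0.063 m), for 0.1 s.
2. the lens, turned, is lifted clear of the camera (z of lens_foot in the frame of camera above 0.085 m), for 0.1 s.
At the end, for the whole second after the job is handed in: the lens stands upright (within 7 degrees), at rest and let go, its bottom face on the floor of the round rest (centre within 9 mm, no more than 4 mm up) (horizontal distance between lens_foot and rest_in below 0.009 m and z of lens_foot in the frame of rest_in below 0.004 m and angle between lens_mid's own z axis and vertical below 0.12 rad and linear speed of lens below 0.02 m/s); the robot touches nothing.
It fails at once if the lens is pulled, pushed or twisted against the camera with 70 N or more (contact force between lens and camera above 70 N).
It fails at once if the release button is pressed with more than 50 N by the fingers (contact force between the fingers and camera above 50 N).
It fails at once if the lens is bumped down in the rest with more than 120 N (as when dropped) (contact force between lens and rest above 120 N).
It fails at once if the lens is dropped on or pressed against a bystander (contact force between lens and jar above 5 N or contact force between lens and cap above 5 N or contact force between lens and brush above 5 N or contact force between lens and spatula above 5 N or contact force between lens and tin above 5 N or contact force between lens and mannequin above 5 N or contact force between lens and mug above 5 N or contact force between lens and tray above 5 N).
It fails at once if a bystander is moved by more than 25 mm (distance of any of jar, cap, brush, spatula, tin, mannequin, mug from where it was at the start of the episode above 0.025 m).
It also fails if it takes over 72 s, if anything falls off the work surface, if the arm or the gripper's body presses on something with over 40 N, if the wrist force passes 120 N, or if a joint passes its speed limit or range.

## Robot

A 7-joint arm with a two-finger parallel gripper is mounted at the origin on the work surface. World frame = base frame: x ahead of the robot, y to its left, z up, the work surface at z = 0. Lengths are in m, angles in rad, forces in N, time in s.
With the tool pointing down it reaches from about 0.425 to 0.925 m from the base axis. Payload 6.8 kg.
Tool frame: the origin (TCP) lies midway between the tips of the shut fingers; the grasp point (between the pads) lies 19 mm behind it; z points along the fingers, y is the line along which they close (so a half turn about z gives the same grasp; the last joint's range is limited). The gripper opens to 85 mm and grips with 20 to 120 N. Pads are 22 mm wide; open, the fingers measure 114 mm over their backs; the gripper's body (76 mm by 85 mm) begins 54 mm behind the grasp point. The pads swing forward as they close: fully open they stand 13 mm farther back than shut.
Start: joints at [-1.417, 0.477, 0.022, 1.555, -0.011, 1.109, -0.083], TCP at [0.175, 0.652, 0.231] pointing down, gripper open.
Joint ranges: [-2.96, 2.96], [-0.34, 2.1], [-1.41, 1.46], [0.24, 2.44], [-1.37, 4.51], [0.17, 1.92], [-2.96, 2.96]. Speed limits (rad/s): [2.39, 2.39, 3.14, 3.14, 3.14, 3.14, 3.14].

## Interface

Orientations are given as a rotation vector (axis times angle).
In Python, from bench import r gives the robot as it stands. The module is installed in compiled form; this text tells all that it offers.
- The arm moves only by the tool apply_moves, never from a script. Its argument "rows" is a list of rows, each a list of 6 numbers: the shift along the tool's x, y, z scaled (see below), then the turn, a rotation vector about the tool's x, y, z scaled (see below). A call has 1 to 5 rows; each row is the pose to reach, as a shift and turn from the pose commanded when the call began, along the tool's axes at that moment; what a row does not reach only later rows make up. The controller multiplies each number of a shift by 0.25 m and each number of a turn by 90 degrees. A row lasts 1/8 s, in which the tool goes at most 62.5 mm and 10.7 degrees, less where a joint would pass 70% of its speed; a pose out of reach is approached as far as the arm can. A call with a number of a shift or a turn outside -1 to 1 is refused whole. A call with a gripper value outside its range is refused whole. "claw" is the opening, from 0 (shut) to 1 (fully open), set as the call begins (left out, the last holds). The fingers move at their own pace and stop on an object; "newtons" is the grip in N (left out, the last holds). Time passes only in rows, so rows that repeat a pose let the fingers close. It gives the time, the measured TCP pose, the force, the opening and the grip force at its end, in the units of the state.
- r.get_obs(): the state, without advancing time (a new reading comes with each control period).
- r.grab_frame(name): name is "scene" or "top" or "wrist"; returns a dict with "pixels" (384x512x3 uint8, red, green, blue), "intrinsics" (3x3 intrinsics, pixels), "eye" and "attitude" of the camera in the world. Camera axes: x right, y up, looking along -z (the intrinsics and any distortion apply to the point x, -y, -z); pixel columns grow to the right and rows downward; lengths in m; the calibration is good to about 2 mm. A picture is of the moment at which its call begins. There is no depth.
- r.hand_in(): hands the job in; it is judged then, once.
Trained networks look in a picture, given as the dict that the camera call returned (one of the last four; its "shot" number tells which), for a name from the list of things; names that differ only in an ending like _2 or _b are one class to them, and where a whole thing is asked for, a point or a joint stands for the part that bears it (a point fixed in the world has none). Each returns a list of dicts, best first, with "conf" (0 to 1); they miss things now and then, are a little off and sometimes report something else, mostly with a low value. They report only what shows in the picture. A call takes as long as a camera call. They do not tell look-alikes from the thing itself.
- r.search_frame(picture, thing): "rect" ([left, top, width, height] in pixels, round what is visible of it).
- r.outline_of(picture, thing): "pixels" (384x512 bool, what is visible of it) and "rect" ([left, top, width, height] in pixels, round what is visible of it).
- r.landmark_of(picture, thing): "point" ([column, row] in pixels: a listed point, or the origin of a listed thing).
The state is a dict: "clock": time; "joints": joint angles; "qvel": joint speeds; "tau": joint torques, N m; "tcp_pos": TCP position; "orientation": TCP orientation; "contact_force": force on the tool from outside, world axes, zero at the start; "moment": the same for the moment, N m; "grip_width": finger opening in m; "gripper_force": force on a finger pad.
Only numpy, scipy, OpenCV 4.12 (cv2) and the standard library are available. Lean on these libraries where they do the work, as an engineer would, in place of code of your own. Each camera call takes 0.05 s, during which the arm holds its last target. There are 200 camera calls.

## Working session

There is one attempt and no reset: what is moved stays moved. The work goes in short steps, Python scripts to look and compute and a tool call to move; the robot and the scene stay as the last step left them, time stands still between calls to the robot, and variables do not carry over. Pictures are saved under pics/ and viewed, at most 10 in all, crops included, and the job is handed in when it is done.

Besides the shell and the picture viewer there is one more tool, called after ">>>" as a command line: name --pt "numbers of a row" for each row, then --argument value for the rest. apply_moves: Moves the arm, as the interface text tells. Its arguments: {"type":"object","properties":{"rows":{"type":"array","items":{"type":"array","items":{"type":"number"}}},"claw":{"type":"number"},"newtons":{"type":"number"}},"required":["rows"]}

```bash
mkdir -p pics; cat > h.py <<'E'
import numpy as np, cv2
from scipy.spatial.transform import Rotation as R
from bench import r
def att(p):
    a=np.array(p["attitude"],float)
    return a if a.shape==(3,3) else (R.from_rotvec(a).as_matrix() if a.size==3 else R.from_quat(a).as_matrix())
def ray(p,uv):
    K=np.array(p["intrinsics"]); d=np.linalg.inv(K)@[uv[0],uv[1],1]
    return np.array(p["eye"]),att(p)@(d*[1,-1,-1])
def at_z(p,uv,z):
    e,d=ray(p,uv); return e+d*(z-e[2])/d[2]
def proj(p,X):
    c=att(p).T@(np.array(X)-p["eye"]); c=c*[1,-1,-1]; q=np.array(p["intrinsics"])@c; return q[:2]/q[2]
def save(p,n): cv2.imwrite("pics/"+n,p["pixels"][:,:,::-1])
E
python3 - <<'E'
from h import *
o=r.get_obs(); print({k:np.round(v,3) for k,v in o.items()})
H={"release_top":.063,"lens_mid":.089,"mount":.064,"camera":0,"rest":0,"rest_in":.004,"lens":.056}
for n in["top","scene"]:
    p=r.grab_frame(n); save(p,n+"0.png"); print(n,p.keys(),np.round(p["eye"],3),np.shape(p["attitude"]))
    for t,z in H.items():
        for d in r.landmark_of(p,t)[:4]: print(t,round(d["conf"],2),np.round(d["point"]),np.round(at_z(p,d["point"],z),3))
E
cd pics; python3 -c "
import cv2,numpy as np
a=cv2.imread('top0.png');b=cv2.imread('scene0.png');cv2.imwrite('c0.png',cv2.resize(np.vstack([a,b]),None,fx=.78,fy=.78))"
```

```text
{'clock': np.float64(0.0), 'joints': array([-1.417,  0.478,  0.022,  1.556, -0.012,  1.109, -0.083]), 'qvel': array([-0.   ,  0.001,  0.   ,  0.001, -0.   ,  0.001,  0.   ]), 'tau': array([ 1.0000e-03, -5.9646e+01,  1.6090e+00, -2.8119e+01,  1.3000e-02,
        9.0000e-03, -0.0000e+00]), 'tcp_pos': array([0.175, 0.651, 0.23 ]), 'orientation': array([-4.100e-01, -3.115e+00,  3.000e-03]), 'contact_force': array([0.1  , 0.369, 0.171]), 'moment': array([ 0.022,  0.019, -0.009]), 'gripper_force': np.float64(0.0), 'grip_width': np.float64(0.085)}
top dict_keys(['pixels', 'intrinsics', 'eye', 'attitude', 'shot']) [ 0.28  -0.024  1.428] (3,)
release_top 0.64 [244. 194.] [0.546 0.03  0.063]
release_top 0.47 [277. 254.] [ 0.366 -0.104  0.063]
release_top 0.18 [242. 195.] [0.541 0.036 0.063]
lens_mid 0.53 [242. 194.] [0.539 0.035 0.089]
mount 0.7 [243. 198.] [0.53  0.032 0.064]
camera 0.63 [241. 201.] [0.532 0.04  0.   ]
rest 0.77 [158. 196.] [0.505 0.325 0.   ]
rest 0.71 [115. 192.] [ 0.495  0.475 -0.   ]
rest_in 0.92 [113. 196.] [0.481 0.476 0.004]
rest_in 0.67 [160. 191.] [0.524 0.323 0.004]
lens 0.73 [245. 193.] [0.551 0.028 0.056]
scene dict_keys(['pixels', 'intrinsics', 'eye', 'attitude', 'shot']) [1.004 0.839 1.166] (3,)
lens_mid 0.9 [270. 192.] [0.537 0.032 0.089]
lens_mid 0.53 [323. 331.] [0.635 0.523 0.089]
mount 0.86 [270. 202.] [0.547 0.054 0.064]
mount 0.74 [195. 178.] [ 0.738 -0.164  0.064]
camera 0.72 [267. 209.] [0.544 0.03  0.   ]
camera 0.22 [206. 228.] [0.773 0.013 0.   ]
rest 0.96 [317. 268.] [0.51  0.314 0.   ]
rest 0.92 [349. 308.] [0.498 0.473 0.   ]
rest_in 0.92 [319. 268.] [0.506 0.319 0.004]
rest_in 0.59 [355. 308.] [0.485 0.482 0.004]
rest_in 0.48 [269. 200.] [ 0.519 -0.002  0.004]
lens 0.52 [268. 201.] [0.548 0.04  0.056]
```

View pics/c0.png

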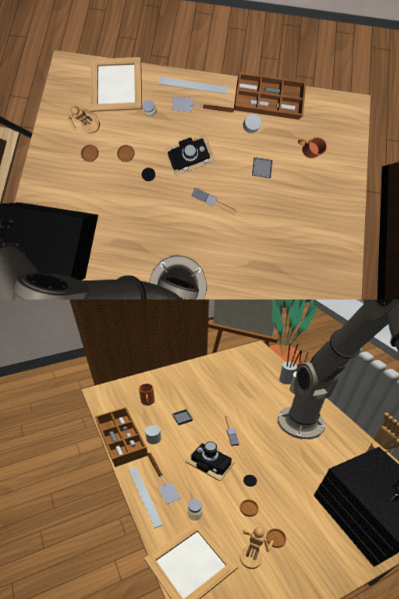

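```bash
cat >> h.py <<'E'
def plan(pos,yaw=None,base=None):
    "shift/turn numbers; yaw = world angle of tool y axis, tool pointing straight down"
    o=r.get_obs(); M=R.from_rotvec(o["orientation"]); 
    s=M.inv().apply(np.array(pos)-o["tcp_pos"])/.25
    t=np.zeros(3)
    if yaw is not None:
        y=np.array([np.cos(yaw),np.sin(yaw),0]); 
        if False: pass
        z=np.array([0,0,-1.]); D=np.c_[np.cross(y,z),y,z]
        t=(M.inv()*R.from_matrix(D)).as_rotvec()/(np.pi/2)
    print("shift",np.round(s,3),"turn",np.round(t,3)); return s,t
def st():
    o=r.get_obs(); M=R.from_rotvec(o["orientation"]).as_matrix()
    print("t",round(float(o["clock"]),2),"tcp",np.round(o["tcp_pos"],4),"yaw",round(float(np.arctan2(M[1,1],M[0,1])),3),"z",np.round(M[:,2],3),"F",np.round(o["contact_force"],2),"Mo",np.round(o["moment"],3),"w",round(float(o["grip_width"]),4),"gf",round(float(o["gripper_force"]),1),"j",np.round(o["joints"],2))
E
python3 - <<'E'
from h import *
st(); plan([.5,.04,.36])
for n in["top","scene"]:
    im=cv2.imread(f"pics/{n}0.png"); u,v=(243,197) if n=="top" else (268,200)
    cv2.imwrite(f"pics/x{n}.png",cv2.resize(im[v-45:v+45,u-60:u+60],(600,300) if 0 else (400,300),interpolation=cv2.INTER_CUBIC))
a=cv2.hconcat([cv2.imread("pics/xtop.png"),cv2.imread("pics/xscene.png")]); cv2.imwrite("pics/c1.png",a)
E
```

```text
t 0.8 tcp [0.1747 0.652  0.2313] yaw 1.309 z [ 0.  0. -1.] F [0.66 0.75 0.19] Mo [ 0.034 -0.047  0.054] w 0.0857 gf 0.0 j [-1.42  0.48  0.02  1.56 -0.01  1.11 -0.08]
shift [-1.89  -2.028 -0.515] turn [0. 0. 0.]
```

View pics/c1.png

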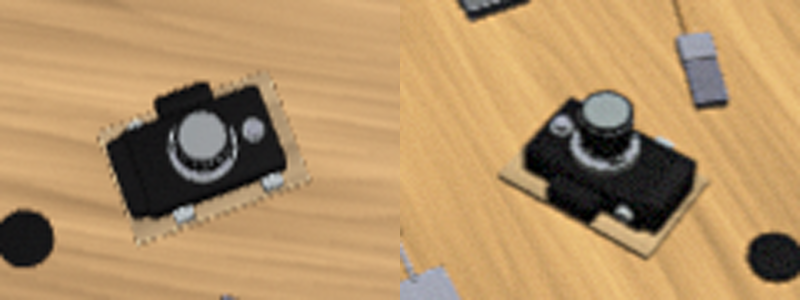

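>>> apply_moves --pt "-0.2 -0.2 -0.25 0 0 0" --pt "-0.4 -0.4 -0.5 0 0 0" --pt "-0.6 -0.6 -0.5 0 0 0" --pt "-0.75 -0.75 -0.5 0 0 0" --pt "-0.9 -0.9 -0.5 0 0 0"

```text
clock: 1.42
tcp_pos: [0.3138, 0.4113, 0.3536]
orientation: [0.41, 3.114, 0.003]
contact_force: [1.1, -0.1, 0.3]
grip_width: 0.0855
gripper_force: 0.0
```

>>> apply_moves --pt "-0.17 -0.18 0 0 0 0" --pt "-0.34 -0.36 0 0 0 0" --pt "-0.51 -0.54 0 0 0 0" --pt "-0.68 -0.72 0 0 0 0" --pt "-0.85 -0.9 0 0 0 0"

```text
clock: 2.05
tcp_pos: [0.4605, 0.1386, 0.3528]
orientation: [0.41, 3.114, 0.002]
contact_force: [1.5, 1.2, -0.8]
grip_width: 0.0853
gripper_force: 0.0
```

```bash
python3 - <<'E'
from h import *
st(); plan([.5,.04,.36],1.309)
E
```

```text
t 2.05 tcp [0.4605 0.1386 0.3528] yaw 1.309 z [ 0.001  0.001 -1.   ] F [ 1.49  1.17 -0.8 ] Mo [ 0.027 -0.043 -0.02 ] w 0.0853 gf 0.0 j [-0.81  0.03  0.4   1.86 -0.01  1.25  0.91]
shift [-0.255 -0.34  -0.029] turn [0.001 0.    0.   ]
```

>>> apply_moves --pt "-0.13 -0.17 0 0 0 0" --pt "-0.25 -0.34 0 0 0 0" --pt "-0.25 -0.34 0 0 0 0" --pt "-0.25 -0.34 0 0 0 0" --claw 0

```text
clock: 2.55
tcp_pos: [0.498, 0.0429, 0.3524]
orientation: [-0.41, -3.115, -0.001]
contact_force: [-0.2, 1.5, -0.1]
grip_width: 0.0124
gripper_force: 0.0
```

```bash
python3 - <<'E'
from h import *
st(); p=r.grab_frame("wrist"); save(p,"w1.png"); print(p["eye"])
for t,z in {"release_top":.063,"lens_mid":.089,"mount":.064,"camera":0,"lens":.056,"cap":.009}.items():
    for d in r.landmark_of(p,t)[:3]: print(t,round(d["conf"],2),np.round(d["point"]),np.round(at_z(p,d["point"],z),4))
for t in["release_top"]:
    for d in r.search_frame(p,t)[:3]: print(t,round(d["conf"],2),d["rect"])
E
```

```text
t 2.55 tcp [0.498  0.0429 0.3524] yaw 1.309 z [-0.     0.001 -1.   ] F [-0.21  1.46 -0.12] Mo [0.075 0.015 0.053] w 0.0124 gf 0.0 j [-0.68  0.07  0.51  1.83 -0.04  1.25  1.15]
[0.41802698 0.06537379 0.49489842]
release_top 0.45 [232. 194.] [ 0.5653 -0.0133  0.063 ]
lens_mid 0.96 [258. 178.] [0.5409 0.0373 0.089 ]
lens_mid 0.67 [415.  99.] [0.4876 0.274  0.089 ]
camera 0.63 [256. 164.] [0.5415 0.0331 0.    ]
camera 0.43 [258. 174.] [0.5622 0.033  0.    ]
lens 0.72 [256. 170.] [0.5372 0.0346 0.056 ]
cap 0.94 [338.  74.] [0.43   0.1988 0.009 ]
cap 0.35 [ 87. 204.] [ 0.5331 -0.2869  0.009 ]
release_top 0.5 [228.2, 189.9, 13.5, 14.0]
```

View pics/w1.png

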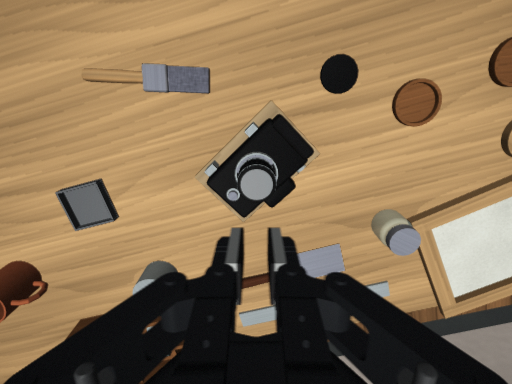

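```bash
python3 - <<'E'
from h import *
p=r.grab_frame("wrist"); g=cv2.cvtColor(p["pixels"],cv2.COLOR_RGB2GRAY)
save(p,"w2.png")
b=at_z(p,(233.3,195.3),.063); lt=at_z(p,(258,183),.114); lm=at_z(p,(256.5,168),.064)
rc=at_z(p,(417,104),.012); rc2=at_z(p,(417,102),.004)
print(b,lt,lm,rc,rc2, np.linalg.norm(b-lt), np.linalg.norm((b-lt)[:2]))
for t in["rest","rest_in"]:
    for d in r.landmark_of(p,t)[:3]: print(t,round(d["conf"],2),d["point"],at_z(p,d["point"],0.004 if t=="rest_in" else 0))
# lens top segmentation (grey disc) and button
im=p["pixels"][150:215,205:310]; cv2.imwrite("pics/w2c.png",cv2.resize(im[:,:,::-1],None,fx=7,fy=7,interpolation=cv2.INTER_CUBIC))
E
```

```text
[ 0.56759462 -0.01152605  0.063     ] [0.54111099 0.03652989 0.114     ] [0.53263977 0.03681413 0.064     ] [0.50944925 0.31540975 0.012     ] [0.50771835 0.319815   0.004     ] 0.07491165301925876 0.05487035409105558
rest 0.81 [413.9, 103.2] [ 5.09066675e-01  3.16703279e-01 -5.55111512e-17]
rest 0.51 [253.9, 161.4] [0.5366277  0.03122813 0.        ]
rest_in 0.9 [419.8, 101.9] [0.50875812 0.32432623 0.004     ]
```

View pics/w2c.png

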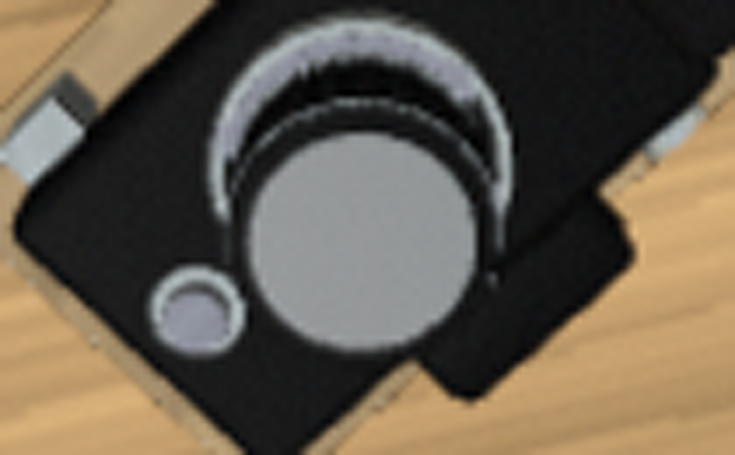

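```bash
python3 - <<'E'
from h import *
class P(dict):pass
p=r.grab_frame("wrist")
b=at_z(p,(232.7,193.9),.063); lt=at_z(p,(256.3,184.1),.114); m=at_z(p,(256.2,173.5),.064)
print(b,lt,m); a=(lt+m)[:2]/2; d=b[:2]-a; print(a,np.linalg.norm(d),np.degrees(np.arctan2(d[1],d[0])))
th=np.arctan2(d[1],d[0]); print("yaw",th+np.pi/2)
tgt=a+.054*d/np.linalg.norm(d); print(tgt)
plan([*tgt,.16],th+np.pi/2); 
E
```

```text
[ 0.56504959 -0.01224443  0.063     ] [0.54214912 0.03334439 0.114     ] [0.54129411 0.03360034 0.064     ]
[0.54172162 0.03347237] 0.05132464587042567 -62.96607911757553
yaw 0.4718309291219578
[ 0.56626558 -0.01462746]
shift [-0.322 -0.15   0.77 ] turn [ 0.    -0.     0.533]
```

>>> apply_moves --pt "-0.1 -0.05 0.15 0 0 0.11" --pt "-0.2 -0.1 0.3 0 0 0.22" --pt "-0.32 -0.15 0.45 0 0 0.33" --pt "-0.32 -0.15 0.6 0 0 0.44" --pt "-0.32 -0.15 0.77 0 0 0.53" --claw 0

```text
clock: 3.78
tcp_pos: [0.5664, -0.0151, 0.1589]
orientation: [1.641, 2.677, 0.0]
contact_force: [0.2, 0.4, -0.2]
grip_width: -0.0002
gripper_force: 0.0
```

```bash
python3 - <<'E'
from h import *
for i in range(3): p=r.grab_frame("wrist")
st(); save(p,"w3.png"); print(p["eye"])
for t,z in {"release_top":.063,"lens_mid":.089,"mount":.064,"camera":0}.items():
    for d in r.landmark_of(p,t)[:2]: print(t,round(d["conf"],2),np.round(d["point"]),np.round(at_z(p,d["point"],z),4))
for t in["release_top"]:
    for d in r.search_frame(p,t)[:3]: print(t,round(d["conf"],2),d["rect"])
E
```

```text
t 3.92 tcp [ 0.5643 -0.0146  0.1584] yaw 0.479 z [-0.004 -0.001 -1.   ] F [ 0.27  0.01 -0.12] Mo [ 0.055 -0.033  0.071] w -0.0002 gf 0.0 j [-0.57  0.44  0.63  1.92 -0.33  0.89  0.7 ]
[0.52568951 0.06029628 0.29855868]
release_top 0.66 [264. 191.] [ 0.5699 -0.0121  0.063 ]
lens_mid 0.94 [259. 132.] [0.5402 0.0345 0.089 ]
mount 0.49 [426. 231.] [0.7197 0.0217 0.064 ]
release_top 0.64 [0.5, 69.0, 115.9, 154.0]
release_top 0.61 [254.1, 180.8, 18.2, 21.5]
```

View pics/w3.png

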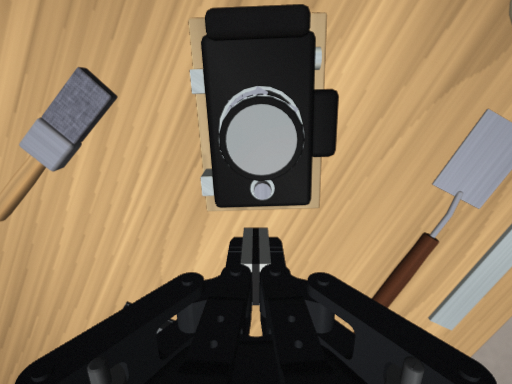

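```bash
python3 - <<'E'
from h import *
p=r.grab_frame("wrist")
st()
g=p["pixels"].astype(int)
print(at_z(p,(262.3,188.5),.063),at_z(p,(262,140),.114))
# glass disc
gr=cv2.cvtColor(p["pixels"],cv2.COLOR_RGB2GRAY); sub=(gr>110).astype(np.uint8); 
n,l,s,c=cv2.connectedComponentsWithStats(sub); k=l[140,262]; print(s[k],c[k]); k=l[189,262]; print(s[k],c[k])
b=at_z(p,c[k],.063); L=at_z(p,c[l[140,262]],.114); d=b-L; print(b,L,np.linalg.norm(d[:2]),np.degrees(np.arctan2(d[1],d[0])))
t=L+.054*d/np.linalg.norm(d[:2]); tgt=(t[:2]*.5+b[:2]*.5); print(tgt)
plan([*tgt,.075])
E
```

```text
t 4.22 tcp [ 0.5668 -0.0147  0.1616] yaw 0.478 z [ 0.003  0.001 -1.   ] F [0.59 0.04 0.2 ] Mo [0.022 0.049 0.001] w -0.0001 gf 0.0 j [-0.57  0.43  0.63  1.92 -0.33  0.89  0.7 ]
[ 0.57388632 -0.01280698  0.063     ] [0.54792326 0.03298317 0.114     ]
[ 221  100   69   69 3737] [254.53545625 133.96414236]
[245 174  24  21 362] [256.40331492 184.24861878]
[ 0.56729725 -0.01165435  0.063     ] [0.5416143  0.03426797 0.114     ] 0.05261628297473924 -60.783046966939885
[ 0.56763496 -0.01225819]
shift [0.007 0.006 0.346] turn [0. 0. 0.]
```

>>> apply_moves --pt "0.005 0.005 0.15 0 0 0" --pt "0.005 0.005 0.25 0 0 0" --pt "0.005 0.005 0.33 0 0 0" --pt "0.005 0.005 0.36 0 0 0" --pt "0.005 0.005 0.36 0 0 0"

```text
clock: 4.85
tcp_pos: [0.5665, -0.0131, 0.0701]
orientation: [1.634, 2.683, 0.0]
contact_force: [-0.5, 0.4, 0.8]
grip_width: 0.0002
gripper_force: 0.0
```

>>> apply_moves --pt "0 0 0.008 0 0 0" --pt "0 0 0.016 0 0 0" --pt "0 0 0.024 0 0 0" --pt "0 0 0.032 0 0 0" --pt "0 0 0.032 0 0 0"

```text
clock: 5.48
tcp_pos: [0.5663, -0.013, 0.0618]
orientation: [-1.634, -2.683, 0.0]
contact_force: [0.1, 0.4, 0.2]
grip_width: 0.0001
gripper_force: 0.0
```

```bash
python3 - <<'E'
from h import *
st();st()
E
```

```text
t 5.47 tcp [ 0.5663 -0.013   0.0618] yaw 0.476 z [-0.  0. -1.] F [0.13 0.43 0.15] Mo [-0.047 -0.053 -0.019] w 0.0001 gf 0.0 j [-0.49  0.58  0.53  1.98 -0.44  0.7   0.79]
t 5.47 tcp [ 0.5663 -0.013   0.0618] yaw 0.476 z [-0.  0. -1.] F [0.13 0.43 0.15] Mo [-0.047 -0.053 -0.019] w 0.0001 gf 0.0 j [-0.49  0.58  0.53  1.98 -0.44  0.7   0.79]
```

>>> apply_moves --pt "0 0 0.004 0 0 0" --pt "0 0 0.008 0 0 0" --pt "0 0 0.008 0 0 0"

```text
clock: 5.85
tcp_pos: [0.5663, -0.013, 0.0599]
orientation: [1.634, 2.683, 0.0]
contact_force: [-0.5, 0.0, 2.6]
grip_width: 0.0004
gripper_force: 1.5
```

>>> apply_moves --pt "0 0 0.004 0 0 0" --pt "0 0 0.008 0 0 0" --pt "0 0 0.008 0 0 0"

```text
clock: 6.22
tcp_pos: [0.5663, -0.013, 0.0578]
orientation: [1.634, 2.683, -0.0]
contact_force: [-0.6, 0.5, 2.7]
grip_width: 0.0
gripper_force: 1.1
```

>>> apply_moves --pt "0 0 0.004 0 0 0" --pt "0 0 0.008 0 0 0" --pt "0 0 0.008 0 0 0"

```text
clock: 6.6
tcp_pos: [0.5664, -0.013, 0.057]
orientation: [-1.635, -2.682, -0.001]
contact_force: [-4.4, 0.5, 15.8]
grip_width: 0.0002
gripper_force: 7.9
```

>>> apply_moves --pt "0 0 0.004 0 0 0" --pt "0 0 0.004 0 0 0"

```text
clock: 6.85
tcp_pos: [0.5665, -0.013, 0.0568]
orientation: [-1.635, -2.682, -0.003]
contact_force: [-7.7, 1.9, 25.5]
grip_width: -0.0001
gripper_force: 12.7
```

>>> apply_moves --pt "0 0 -0.1 0 0 0" --pt "0 0 -0.3 0 0 0" --pt "0 0 -0.5 0 0 0" --pt "0 0 -0.5 0 0 0" --claw 1 --newtons 40

```text
clock: 7.35
tcp_pos: [0.5688, -0.0133, 0.1833]
orientation: [1.632, 2.678, 0.007]
contact_force: [0.1, -0.1, -0.6]
grip_width: 0.0722
gripper_force: 0.0
```

```bash
python3 - <<'E'
from h import *
st()
p=r.grab_frame("wrist");p=r.grab_frame("wrist")
st()
gr=cv2.cvtColor(p["pixels"],cv2.COLOR_RGB2GRAY); sub=(gr>110).astype(np.uint8); 
q=proj(p,[.5418,.0338,.114]).astype(int); print(q)
n,l,s,c=cv2.connectedComponentsWithStats(sub); k=l[q[1],q[0]]; print(s[k],c[k]); L=at_z(p,c[k],.114); print(L)
for a in (0.2,.1): plan([*L[:2],.18],.478-a)
E
```

```text
t 7.35 tcp [ 0.5688 -0.0133  0.1833] yaw 0.476 z [ 0.007  0.001 -1.   ] F [ 0.12 -0.15 -0.61] Mo [-0.001  0.028  0.031] w 0.0722 gf 0.0 j [-0.59  0.41  0.65  1.9  -0.31  0.93  0.68]
t 7.45 tcp [ 0.5662 -0.0127  0.1797] yaw 0.477 z [ 0.  0. -1.] F [-0.32  0.71  0.21] Mo [ 0.049  0.077 -0.023] w 0.0847 gf 0.0 j [-0.59  0.41  0.65  1.9  -0.31  0.93  0.69]
[252 132]
[ 222  101   63   63 3077] [252.68020799 131.72538187]
[0.5413775 0.0343114 0.114    ]
shift [ 0.213 -0.002 -0.001] turn [ 0.    -0.     0.127]
shift [ 0.213 -0.002 -0.001] turn [ 0.    -0.     0.063]
```

>>> apply_moves --pt "0.11 0 0 0 0 0" --pt "0.213 -0.002 0.1 0 0 0" --pt "0.213 -0.002 0.25 0 0 0" --pt "0.213 -0.002 0.4 0 0 0" --pt "0.213 -0.002 0.448 0 0 0"

```text
clock: 8.07
tcp_pos: [0.5387, 0.0338, 0.0646]
orientation: [-1.632, -2.679, 0.007]
contact_force: [0.5, -0.1, 0.6]
grip_width: 0.0855
gripper_force: 0.0
```

>>> apply_moves --pt "0 0 0 0 0 0" --pt "0 0 0 0 0 0"

```text
clock: 8.32
tcp_pos: [0.5422, 0.0338, 0.0688]
orientation: [1.635, 2.682, 0.002]
contact_force: [0.9, 0.4, 1.0]
grip_width: 0.0856
gripper_force: 0.0
```

```bash
python3 - <<'E'
from h import *
st(); plan([.5414,.0343,.068])
E
```

```text
t 8.32 tcp [0.5422 0.0338 0.0688] yaw 0.476 z [ 0.002  0.    -1.   ] F [0.94 0.43 0.99] Mo [ 0.011 -0.02   0.017] w 0.0856 gf 0.0 j [-0.6   0.54  0.54  2.03 -0.43  0.69  0.7 ]
shift [ 0.003 -0.002  0.003] turn [0. 0. 0.]
```

Close gently in stages to see side forces.

>>> apply_moves --pt "0 0 0 0 0 0" --pt "0 0 0 0 0 0" --pt "0 0 0 0 0 0" --pt "0 0 0 0 0 0" --pt "0 0 0 0 0 0" --claw 0 --newtons 50

```text
clock: 8.95
tcp_pos: [0.5419, 0.0342, 0.069]
orientation: [1.634, 2.682, 0.002]
contact_force: [-2.4, -0.6, 7.5]
grip_width: 0.055
gripper_force: 51.1
```

```bash
python3 - <<'E'
from h import *
st()
E
```

```text
t 8.95 tcp [0.5419 0.0342 0.069 ] yaw 0.476 z [ 0.001  0.001 -1.   ] F [-2.37 -0.57  7.52] Mo [0.038 0.428 0.006] w 0.055 gf 51.1 j [-0.6   0.54  0.54  2.03 -0.43  0.69  0.7 ]
```

>>> apply_moves --pt "0 0 0 0 0 -0.03" --pt "0 0 0 0 0 -0.06" --pt "0 0 0 0 0 -0.09" --pt "0 0 0 0 0 -0.12" --pt "0 0 0 0 0 -0.15"

```text
clock: 9.57
tcp_pos: [0.542, 0.0343, 0.069]
orientation: [1.306, 2.857, 0.002]
contact_force: [-3.0, 0.3, 6.1]
grip_width: 0.0552
gripper_force: 51.2
```

```bash
python3 - <<'E'
from h import *
st()
E
```

```text
t 9.57 tcp [0.542  0.0343 0.069 ] yaw 0.713 z [ 0.001  0.001 -1.   ] F [-2.96  0.33  6.1 ] Mo [ 0.06   0.36  -0.052] w 0.0552 gf 51.2 j [-0.55  0.52  0.48  2.03 -0.38  0.68  0.89]
```

>>> apply_moves --pt "0 0 0 0 0 -0.05" --pt "0 0 0 0 0 -0.1" --pt "0 0 0 0 0 -0.15" --pt "0 0 0 0 0 -0.2" --pt "0 0 0 0 0 -0.25"

```text
clock: 10.2
tcp_pos: [0.542, 0.0343, 0.069]
orientation: [0.722, 3.056, 0.002]
contact_force: [-1.9, -0.1, 6.4]
grip_width: 0.0548
gripper_force: 51.3
```

>>> apply_moves --pt "0 0 0 0 0 -0.04" --pt "0 0 0 0 0 -0.08" --pt "0 0 0 0 0 -0.12" --pt "0 0 0 0 0 -0.16" --pt "0 0 0 0 0 -0.18"

```text
clock: 10.82
tcp_pos: [0.5423, 0.0339, 0.0691]
orientation: [0.286, 3.127, 0.001]
contact_force: [-0.9, -1.0, 7.5]
grip_width: 0.0553
gripper_force: 51.4
```

```bash
python3 - <<'E'
from h import *
st()
E
```

```text
t 10.82 tcp [0.5423 0.0339 0.0691] yaw 1.388 z [ 0.002  0.    -1.   ] F [-0.86 -1.01  7.46] Mo [-0.171  0.27  -0.08 ] w 0.0553 gf 51.4 j [-0.41  0.49  0.3   2.02 -0.23  0.66  1.42]
```

>>> apply_moves --pt "0 0 0 0 0 -0.02" --pt "0 0 0 0 0 -0.045" --pt "0 0 0 0 0 -0.045"

```text
clock: 11.2
tcp_pos: [0.5423, 0.0337, 0.0691]
orientation: [0.177, 3.135, 0.0]
contact_force: [-0.3, -0.4, 6.4]
grip_width: 0.0552
gripper_force: 51.3
```

```bash
python3 - <<'E'
from h import *
st()
E
```

```text
t 11.2 tcp [0.5423 0.0337 0.0691] yaw 1.458 z [ 0.002  0.    -1.   ] F [-0.34 -0.4   6.42] Mo [-0.26   0.251  0.053] w 0.0552 gf 51.3 j [-0.4   0.49  0.28  2.02 -0.22  0.66  1.48]
```

>>> apply_moves --pt "0 0 0 0 0 -0.015" --pt "0 0 0 0 0 -0.03" --pt "0 0 0 0 0 -0.03"

```text
clock: 11.58
tcp_pos: [0.5422, 0.0336, 0.0692]
orientation: [0.104, 3.138, 0.0]
contact_force: [-0.4, -1.0, 6.3]
grip_width: 0.0551
gripper_force: 51.4
```

```bash
python3 - <<'E'
from h import *
st()
E
```

```text
t 11.57 tcp [0.5422 0.0336 0.0692] yaw 1.504 z [ 0.002  0.    -1.   ] F [-0.4  -1.    6.26] Mo [-0.29   0.413 -0.183] w 0.0551 gf 51.4 j [-0.39  0.49  0.27  2.02 -0.21  0.66  1.52]
```

>>> apply_moves --pt "0 0 0 0 0 -0.015" --pt "0 0 0 0 0 -0.03" --pt "0 0 0 0 0 -0.03"

```text
clock: 11.95
tcp_pos: [0.5413, 0.0332, 0.069]
orientation: [0.031, 3.141, -0.0]
contact_force: [-3.5, -1.6, 8.8]
grip_width: 0.055
gripper_force: 51.5
```

```bash
python3 - <<'E'
from h import *
st()
E
```

```text
t 11.95 tcp [0.5413 0.0332 0.069 ] yaw 1.551 z [ 0. -0. -1.] F [-3.54 -1.6   8.77] Mo [-0.358  0.836 -0.159] w 0.055 gf 51.5 j [-0.38  0.49  0.26  2.02 -0.2   0.66  1.56]
```

>>> apply_moves --pt "0 0 0 0 0 -0.015" --pt "0 0 0 0 0 -0.03" --pt "0 0 0 0 0 -0.03"

```text
clock: 12.32
tcp_pos: [0.5407, 0.0329, 0.069]
orientation: [0.04, -3.14, 0.0]
contact_force: [-5.1, -1.8, 11.4]
grip_width: 0.0548
gripper_force: 51.7
```

```bash
python3 - <<'E'
from h import *
st()
E
```

```text
t 12.32 tcp [0.5407 0.0329 0.069 ] yaw 1.596 z [-0.001 -0.    -1.   ] F [-5.13 -1.84 11.4 ] Mo [-0.489  1.171 -0.731] w 0.0548 gf 51.7 j [-0.37  0.49  0.25  2.02 -0.19  0.66  1.59]
```

>>> apply_moves --pt "0 0 0 0 0 0.012" --pt "0 0 -0.008 0 0 0.012" --pt "0 0 -0.016 0 0 0.012" --pt "0 0 -0.016 0 0 0.012"

```text
clock: 12.82
tcp_pos: [0.5414, 0.0336, 0.0722]
orientation: [-0.016, 3.141, -0.001]
contact_force: [-3.7, -3.6, 4.8]
grip_width: 0.0549
gripper_force: 52.1
```

```bash
python3 - <<'E'
from h import *
st()
E
```

```text
t 12.82 tcp [0.5414 0.0336 0.0722] yaw 1.581 z [ 0. -0. -1.] F [-3.66 -3.63  4.76] Mo [-0.832  0.726 -0.045] w 0.0549 gf 52.1 j [-0.38  0.48  0.25  2.02 -0.19  0.67  1.58]
```

>>> apply_moves --pt "0 0 -0.006 0 0 0" --pt "0 0 -0.012 0 0 0" --pt "0 0 -0.012 0 0 0"

```text
clock: 13.2
tcp_pos: [0.5412, 0.0346, 0.0746]
orientation: [0.017, -3.141, -0.001]
contact_force: [-0.8, 0.2, -2.3]
grip_width: 0.0551
gripper_force: 53.2
```

```bash
python3 - <<'E'
from h import *
st()
E
```

```text
t 13.2 tcp [0.5412 0.0346 0.0746] yaw 1.581 z [-0.001  0.    -1.   ] F [-0.84  0.19 -2.33] Mo [-0.08   0.272  0.021] w 0.0551 gf 53.2 j [-0.38  0.48  0.25  2.01 -0.19  0.67  1.57]
```

>>> apply_moves --pt "0 0 -0.02 0 0 0" --pt "0 0 -0.05 0 0 0" --pt "0 0 -0.15 0 0 0" --pt "0 0 -0.3 0 0 0" --pt "0 0 -0.45 0 0 0"

```text
clock: 13.82
tcp_pos: [0.5416, 0.0341, 0.1891]
orientation: [-0.016, 3.141, 0.0]
contact_force: [0.7, 0.2, -3.1]
grip_width: 0.055
gripper_force: 53.5
```

```bash
python3 - <<'E'
from h import *
for i in range(2): p=r.grab_frame("wrist")
st(); save(p,"w4.png")
for i in range(1): p=r.grab_frame("wrist")
for n in("wrist","scene"):
  p=r.grab_frame(n)
  for t,z in {"rest":0,"rest_in":.004}.items():
    for d in r.landmark_of(p,t)[:3]: print(n,t,round(d["conf"],2),np.round(d["point"]),np.round(at_z(p,d["point"],z),4))
plan([.4,.32,.2],1.581)
E
```

```text
t 13.93 tcp [0.5445 0.0343 0.1921] yaw 1.58 z [ 0.009  0.002 -1.   ] F [ 0.09  0.02 -2.6 ] Mo [-0.025 -0.092 -0.048] w 0.0551 gf 53.5 j [-0.43  0.31  0.3   1.93 -0.12  0.91  1.52]
wrist rest_in 0.95 [502. 133.] [0.5066 0.3197 0.004 ]
scene rest 0.93 [351. 308.] [0.4923 0.4749 0.    ]
scene rest 0.56 [318. 267.] [0.5088 0.3129 0.    ]
scene rest_in 0.62 [317. 270.] [0.5178 0.3229 0.004 ]
scene rest_in 0.62 [353. 307.] [0.4879 0.4756 0.004 ]
shift [ 0.551  1.15  -0.055] turn [-0.    -0.001 -0.   ]
```

View pics/w4.png

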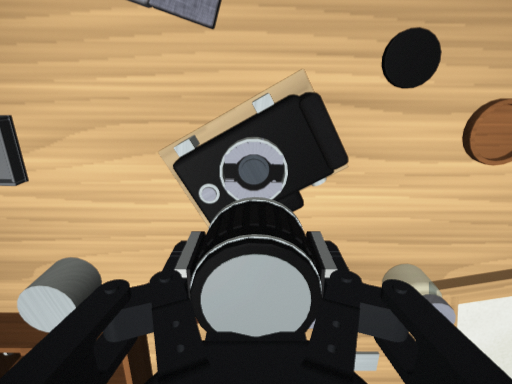

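>>> apply_moves --pt "0 0.18 0 0 0 0" --pt "0 0.36 0 0 0 0" --pt "0 0.54 0 0 0 0" --pt "0 0.72 0 0 0 0" --pt "0.04 0.86 0 0 0 0"

```text
clock: 14.9
tcp_pos: [0.529, 0.251, 0.1864]
orientation: [0.017, -3.141, 0.001]
contact_force: [0.2, -0.3, -2.0]
grip_width: 0.0551
gripper_force: 53.7
```

>>> apply_moves --pt "0.1 0 0 0 0 0" --pt "0.16 0 0 0 0 0" --pt "0.16 0 0 0 0 0" --pt "0.16 0 0 0 0 0"

```text
clock: 15.4
tcp_pos: [0.4903, 0.248, 0.1876]
orientation: [-0.013, 3.141, 0.0]
contact_force: [0.5, -1.1, -2.1]
grip_width: 0.0551
gripper_force: 53.8
```

```bash
python3 - <<'E'
from h import *
st()
p=r.grab_frame("wrist");p=r.grab_frame("wrist"); save(p,"w5.png"); st()
for t,z in {"rest":0,"rest_in":.004}.items():
    for d in r.landmark_of(p,t)[:3]: print(t,round(d["conf"],2),np.round(d["point"]),np.round(at_z(p,d["point"],z),4))
for d in r.outline_of(p,"rest")[:3]:
    m=d["pixels"].astype(np.uint8); print(d["conf"],d["rect"])
    c=max(cv2.findContours(m,0,cv2.CHAIN_APPROX_NONE)[0],key=len); 
    W=np.array([at_z(p,q[0],.014)[:2] for q in c]); e=cv2.minEnclosingCircle((W*1000).astype(np.float32)); print(e)
E
```

```text
t 15.4 tcp [0.4903 0.248  0.1876] yaw 1.579 z [ 0.001  0.    -1.   ] F [ 0.54 -1.07 -2.13] Mo [-0.012  0.061 -0.011] w 0.0551 gf 53.8 j [-0.76  0.32  0.22  1.92 -0.09  0.91  1.08]
t 15.5 tcp [0.4903 0.2481 0.1876] yaw 1.579 z [ 0.001  0.    -1.   ] F [ 0.94  0.25 -1.68] Mo [-0.032  0.009  0.   ] w 0.0552 gf 53.8 j [-0.76  0.32  0.22  1.92 -0.09  0.91  1.08]
rest 0.85 [446. 157.] [0.4823 0.4758 0.    ]
rest 0.56 [310. 177.] [0.5092 0.3155 0.    ]
rest_in 0.76 [445. 160.] [0.4854 0.4732 0.004 ]
rest_in 0.63 [314. 173.] [0.5025 0.3195 0.004 ]
rest_in 0.17 [ 80. 198.] [0.5378 0.0334 0.004 ]
0.71 [279.6, 145.4, 68.1, 63.5]
((506.38909912109375, 315.7390441894531), 39.29726028442383)
0.43 [187.0, 81.9, 55.5, 57.6]
((430.346435546875, 202.3765106201172), 29.32528305053711)
```

View pics/w5.png

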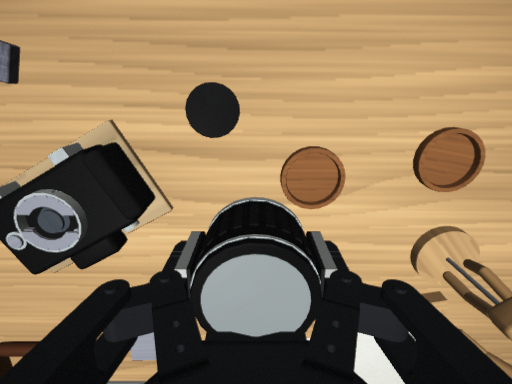

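```bash
python3 - <<'E'
from h import *
plan([.5075,.3175,.06],1.579)
E
```

```text
shift [-0.073  0.276  0.51 ] turn [0.    0.    0.001]
```

>>> apply_moves --pt "-0.04 0.15 0 0 0 0" --pt "-0.073 0.276 0.05 0 0 0" --pt "-0.073 0.276 0.2 0 0 0" --pt "-0.073 0.276 0.35 0 0 0" --pt "-0.073 0.276 0.48 0 0 0"

```text
clock: 16.27
tcp_pos: [0.5069, 0.3176, 0.0659]
orientation: [0.016, -3.141, 0.001]
contact_force: [0.3, 0.1, -1.7]
grip_width: 0.0549
gripper_force: 53.9
```

>>> apply_moves --pt "0 0 0.02 0 0 0" --pt "0 0 0.03 0 0 0" --pt "0 0 0.03 0 0 0"

```text
clock: 16.65
tcp_pos: [0.5078, 0.3183, 0.0612]
orientation: [-0.015, 3.14, 0.002]
contact_force: [-0.0, -0.5, -2.3]
grip_width: 0.055
gripper_force: 53.8
```

```bash
python3 - <<'E'
from h import *
st(); plan([.5075,.3175,.022],1.579)
p=r.grab_frame("wrist"); save(p,"w6.png"); s=r.grab_frame("scene"); save(s,"s6.png")
q=proj(s,[.507,.317,.04]).astype(int); print(q)
a=cv2.resize(s["pixels"][q[1]-40:q[1]+40,q[0]-53:q[0]+53],(400,300),interpolation=cv2.INTER_CUBIC); b=cv2.resize(p["pixels"],(400,300))
cv2.imwrite("pics/c6.png",cv2.hconcat([a,b])[:,:,::-1])
E
```

```text
t 16.65 tcp [0.5078 0.3183 0.0612] yaw 1.581 z [ 0.002  0.001 -1.   ] F [-0.01 -0.46 -2.28] Mo [ 0.01  -0.014 -0.005] w 0.055 gf 53.8 j [-0.79  0.56  0.17  1.88 -0.14  0.7   1.04]
shift [ 0.002 -0.003  0.157] turn [0.001 0.001 0.001]
[320 261]
```

View pics/c6.png

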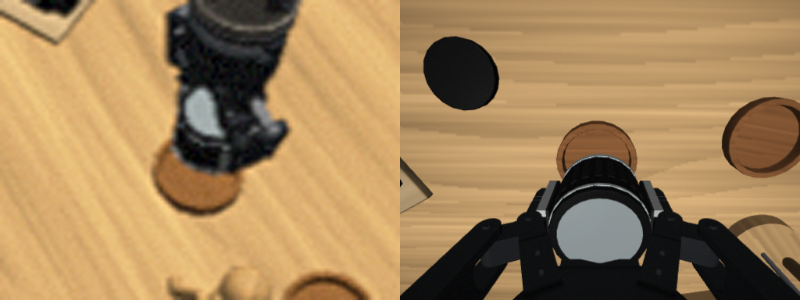

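>>> apply_moves --pt "0 0 0.05 0 0 0" --pt "0 0 0.1 0 0 0" --pt "0 0 0.14 0 0 0" --pt "0 0 0.152 0 0 0" --pt "0 0 0.152 0 0 0"

```text
clock: 17.38
tcp_pos: [0.5068, 0.3176, 0.0215]
orientation: [0.016, -3.141, 0.001]
contact_force: [0.9, -0.2, -3.2]
grip_width: 0.0551
gripper_force: 53.8
```

>>> apply_moves --pt "0 0 0.004 0 0 0" --pt "0 0 0.008 0 0 0" --pt "0 0 0.008 0 0 0"

```text
clock: 17.75
tcp_pos: [0.5069, 0.3178, 0.0201]
orientation: [-0.016, 3.141, 0.0]
contact_force: [0.4, 0.5, -1.7]
grip_width: 0.0551
gripper_force: 53.8
```

>>> apply_moves --pt "0 0 0.004 0 0 0" --pt "0 0 0.008 0 0 0" --pt "0 0 0.008 0 0 0"

```text
clock: 18.12
tcp_pos: [0.5068, 0.3177, 0.0178]
orientation: [0.016, -3.141, 0.0]
contact_force: [-0.3, 0.4, -2.8]
grip_width: 0.055
gripper_force: 53.8
```

>>> apply_moves --pt "0 0 0.004 0 0 0" --pt "0 0 0.004 0 0 0"

```text
clock: 18.38
tcp_pos: [0.5068, 0.3177, 0.0168]
orientation: [0.016, -3.141, 0.0]
contact_force: [-0.2, -0.6, -2.0]
grip_width: 0.055
gripper_force: 53.8
```

>>> apply_moves --pt "0 0 0.004 0 0 0" --pt "0 0 0.004 0 0 0"

```text
clock: 18.62
tcp_pos: [0.5069, 0.3178, 0.0164]
orientation: [-0.015, 3.142, 0.0]
contact_force: [-2.2, -1.3, 5.3]
grip_width: 0.0548
gripper_force: 54.4
```

>>> apply_moves --pt "0 0 0 0 0 0" --pt "0 0 0 0 0 0" --pt "0 0 0 0 0 0" --pt "0 0 0 0 0 0" --pt "0 0 0 0 0 0" --claw 1

```text
clock: 19.25
tcp_pos: [0.5069, 0.3177, 0.0159]
orientation: [-0.016, 3.142, 0.0]
contact_force: [0.6, 0.2, -0.6]
grip_width: 0.0852
gripper_force: 0.0
```

>>> apply_moves --pt "0 0 -0.06 0 0 0" --pt "0 0 -0.2 0 0 0" --pt "0 0 -0.4 0 0 0" --pt "0 0 -0.6 0 0 0" --pt "0 0 -0.7 0 0 0"

```text
clock: 19.88
tcp_pos: [0.5081, 0.3184, 0.1953]
orientation: [-0.015, 3.138, 0.005]
contact_force: [1.0, 0.3, -0.7]
grip_width: 0.0856
gripper_force: 0.0
```

>>> apply_moves --pt "0.1 0 0 0 0 0" --pt "0.2 0 0 0 0 0" --pt "0.2 0 0 0 0 0" --pt "0.2 0 0 0 0 0"

```text
clock: 20.38
tcp_pos: [0.4577, 0.3172, 0.1917]
orientation: [-0.015, 3.14, 0.001]
contact_force: [-0.3, 0.6, 0.2]
grip_width: 0.0853
gripper_force: 0.0
```

```bash
python3 - <<'E'
from h import *
st()
p=r.grab_frame("wrist");p=r.grab_frame("wrist"); st()
cv2.imwrite("pics/w7.png",p["pixels"][:,:,::-1])
for t,z in {"lens_mid":.037,"lens_foot":.004,"rest_in":.004}.items():
    for d in r.landmark_of(p,t)[:3]: print(t,round(d["conf"],2),np.round(d["point"]),np.round(at_z(p,d["point"],z),4))
E
```

```text
t 20.38 tcp [0.4577 0.3172 0.1917] yaw 1.58 z [ 0.001  0.001 -1.   ] F [-0.3   0.6   0.19] Mo [-0.039  0.003 -0.001] w 0.0853 gf 0.0 j [-0.88  0.33  0.2   1.89 -0.08  0.93  0.94]
t 20.48 tcp [0.4579 0.3171 0.1913] yaw 1.58 z [ 0.001  0.    -1.   ] F [-0.62  0.51 -0.97] Mo [0.029 0.003 0.01 ] w 0.0855 gf 0.0 j [-0.88  0.33  0.2   1.89 -0.08  0.93  0.94]
lens_mid 0.91 [257. 214.] [0.5113 0.321  0.037 ]
rest_in 0.68 [382. 182.] [0.4828 0.4735 0.004 ]
```

View pics/w7.png

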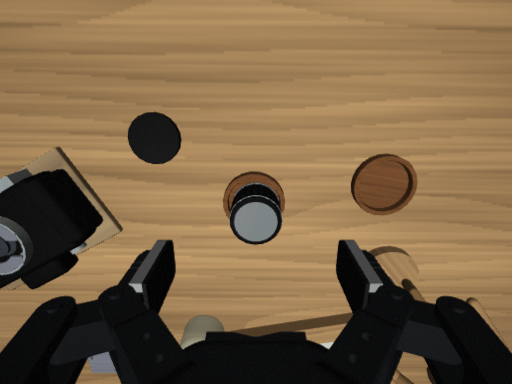

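```bash
python3 - <<'E'
from h import *
p=r.grab_frame("wrist")
print(at_z(p,(255.5,218),.062),at_z(p,(253.5,201),.014),proj(p,[.507,.317,.062]),proj(p,[.507,.317,.014]))
print(r.hand_in())
E
```

```text
[0.50345571 0.31895436 0.062     ] [0.50362139 0.31656328 0.014     ] [253.61729635 221.04018264] [253.84032597 203.58478921]
the job is handed in; nothing more can be done
None
```

The lens is off the camera and standing upright in the round rest nearest the base, about 2–3 mm off its centre by the last picture. I handed the job in at about 20.5 s; no verdict came back.

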